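# Aim the swivel coin funnel at its bin and clamp it

## Task

Slacken the wing knob that clamps the swivelling coin funnel (anticlockwise, seen from above), swing the funnel by the post on its chute until the pointer lines up with the tall rib on the coin bin's sill, then tighten the knob clockwise again until it is snug, about 0.3 N m. Never crank it beyond 0.4 N m, do not drag the funnel round while it is still clamped, leave the other things on the counter where they are, and let go of everything at the end.

Things in the scene. Friction and masses are not known exactly. Their poses are not given: they have to be found in the camera images.
- base: fixed grey board 300 x 360 mm, 12 mm thick, carrying funnel and clamp. Origin on the funnel's vertical pivot axis at counter level; its x axis points from the pivot away from the clamp. The clamp's aluminium arm (top at height 72 mm) reaches over the edge of the funnel's flange on the robot's side.
- knob: black wing knob on the clamp arm: an upright flat bar 60 mm long (its x axis), 14 mm thick (its y axis), 36 mm high, on a 30 mm hub whose top is at height 84 mm; origin at the bar's centre, 102 mm above the counter and 115 mm from the pivot, on the vertical screw axis. Turned clockwise from above, its steel foot presses on the funnel's flange and clamps it. It can turn 1.8 rad either way from its start.
- knob_foot (a point): centre of the knob's ball foot, under the clamp arm. The knob starts clamped, how tightly varies; 1 rad anticlockwise from there always frees it. Free, it resists slow turning with 0.15 N m. Where the foot bites varies by 0.6 rad and shows only by feel; from there the resistance climbs about 0.4 N m per rad, to 0.3 N m (snug). At a stop friction holds the knob, so read the torque while it creeps on.
- head: swivelling funnel: aluminium flange 260 mm across (top at height 22 to 24 mm), white funnel 120 mm across with its rim at height 120 mm, white chute 45 mm wide along its x axis, ending in a dark pointer. Origin on the pivot axis at counter level, z up. It swings up to 1 rad either way from the base's x axis, with 0.2 N m of drag when free, and stays where it is left.
- grip_post (a point): upright white post on the chute for swinging it: 16 mm diameter, standing from height 72 to 115 mm, 115 mm from the pivot axis; this point is on the post's axis at height 95 mm
- pointer_tip (a point): tip of the pointer blade (4 mm thick) at the end of the chute, 188 mm from the pivot axis, height 44 mm
- bin: fixed coin bin 96 x 130 x 34 mm with a curved grey sill on the pivot's side carrying one tall rib in the middle and low ribs 11 and 22 degrees to either side. Origin on the pivot axis at counter level; its x axis runs from the pivot through the tall rib. The funnel is right when its x axis has this direction.
- tall_rib (a point): top of the tall steel rib (40 mm long radially, 8 mm thick) at its middle, 188 mm from the pivot axis, height 36 mm
- roll0: near coin roll, upright paper cylinder, 26 mm diameter, 50 mm tall, standing on the base board; origin at its foot (bystander)
- roll1: second coin roll like it, brown, 26 mm diameter, 50 mm tall, beside the first; origin at its foot (bystander)
- stamp: aluminium stamp holder 50 x 36 x 20 mm with a round wooden top, 68 mm tall in all, on the base board; origin at its underside (bystander)
- tray0: lowest of three stacked blue coin trays, each 160 x 220 x 34 mm; origin under its centre (bystander)
- tray1: middle coin tray of the stack; origin under its centre (bystander)
- tray2: top coin tray of the stack; origin under its centre (bystander)
- dish: cobalt glass dish, 110 mm across, 40 mm tall; origin at its underside (bystander)
- calculator: desk calculator 150 x 100 x 20 mm lying flat; origin at its underside (bystander)
Mind the look-alikes: they are no part of the job. There is more than one size of the bin; the job needs the largest.

How it is judged (in metres and radians):
On the way, in this order (a step that is already met when the one before it is completed fails the run):
1. the knob is slackened and the funnel is free (contact force between knob and head below 1 N), for 0.2 s.
2. the slackened funnel is swung so that its pointer is at the tall rib (angle between the x axis of head and the x axis of bin, either way round below 0.05 rad and contact force between knob and head below 10 N), for 0.2 s.
3. the knob is tightened with the pointer at the rib (angle between the x axis of head and the x axis of bin, either way round below 0.05 rad and contact force between knob and head above 22 N), for 0.2 s.
At the end, for the whole second after the job is handed in: the pointer is within 0.05 rad (2.9 degrees, 9 mm at its tip) of the tall rib, the knob is snug (its foot presses on the flange with 22 to 52 N after letting go, reached at about 0.26 to 0.36 N m of tightening torque), the funnel is at rest and nothing is touched (all of step 3 and contact force between knob and head below 52 N and angular speed of head below 0.05 rad/s).
It fails at once if the knob is overtightened (foot force above 85 N, about 0.42 N m) (contact force between knob and head above 85 N).
It fails at once if the funnel is dragged round while clamped (contact force between knob and head above 20 N and angular speed of head above 0.15 rad/s).
It fails at once if a coin roll, coin tray, the stamp holder, dish or calculator is pushed more than 20 mm from its place (distance of any of roll0, roll1, stamp, tray0, tray1, tray2, dish, calculator from where it was at the start of the episode above 0.02 m).
It also fails if it takes over 72 s, if anything falls off the work surface, if the arm or the gripper's body presses on something with over 40 N, if the wrist force passes 120 N, or if a joint passes its speed limit or range.

## Robot

A 6-joint arm with a two-finger parallel gripper is mounted at the origin on the work surface. World frame = base frame: x ahead of the robot, y to its left, z up, the work surface at z = 0. Lengths are in mm, angles in degrees, forces in N, time in s.
With the tool pointing down it reaches from about 350 to 925 mm from the base axis. Payload 6.4 kg.
Tool frame: the origin (TCP) lies on the centre line of the jaws, within the pads' length; the fingertips stand 17 mm ahead of it and the grasp point (between the pads) lies 2 mm behind it; z points along the fingers, y is the line along which they close (so a half turn about z gives the same grasp; the last joint's range is limited). The gripper opens to 94 mm and grips with 3 to 60 N. Pads are 16 mm wide; open, the fingers measure 119 mm over their backs; the gripper's body (75 mm by 177 mm) begins 78 mm behind the grasp point.
Start: joints at [-73.975, 14.043, 89.255, -0, 76.702, -9.975], TCP at [284.956, -584.221, 201.655] pointing down, gripper open.
Joint ranges: [-179.41, 179.41], [-58.25, 129.5], [7.25, 145.43], [-54.29, 234.29], [11.92, 165.04], [-157.13, 157.13]. Speed limits (degrees/s): [147.25, 147.25, 180, 180, 180, 180].

## Interface

Orientations are given as a 3x3 rotation matrix whose columns are the frame's x, y, z axes.
In Python, from rig import bot gives the robot as it stands. The module is installed in compiled form; this text tells all that it offers.
- The arm moves only by the tool servo_tool, never from a script. Its argument "moves" is a list of rows, each an object with "fingers": the gripper's target within -1 to 1 (shut at 1, half-way at 0, fully open at -1); "slide": the shift along the tool's x, y, z normalised to -1 to 1, where 1 is 25 cm, a list of three; "twist": the turn about the tool's z normalised to -1 to 1, where 1 is 180 degrees. In form: [{"fingers": fingers, "slide": [dx, dy, dz], "twist": twist}, ...]. A call has exactly 5 rows; each row shifts and turns the commanded pose from where the row before left it, along the tool's axes as they then stand; what a row does not reach is not made up. A row lasts 1/10 s, in which the tool goes at most 50 mm and 8.59 degrees, less where a joint would pass 70% of its speed; a pose out of reach is approached as far as the arm can. A call with a number of a shift or a turn outside -1 to 1 is refused whole. A call with a gripper value outside its range is refused whole. The fingers move at their own pace and stop on an object; "grip_force" is the grip in N (left out, the last holds). Time passes only in rows, so rows that do not move let the fingers close, or fill a call up. It gives the time, the measured TCP pose, the force, the opening and the grip force at its end, in the units of the state.
- bot.sense(): the state, without advancing time (a new reading comes with each control period).
- bot.camera(name): name is "side" or "top"; returns the picture (420x560x3 uint8, blue, green, red); there is no depth.
- bot.camera_params(name): a dict with "mtx" (3x3 intrinsics, pixels), "R" (3x3) and "t" (3): a world point X has camera coordinates R X + t. Camera axes: x right, y down, z forward; pixel columns grow to the right and rows downward; lengths in mm; the calibration is good to about 2 mm. A picture is of the moment at which its call begins. camera_params takes no time and is no camera call.
- bot.hand_in(): hands the job in; it is judged then, once.
Trained networks look in the newest picture that a camera, given by its name, has taken for a name from the list of things; names that differ only in an ending like _2 or _b are one class to them, and where a whole thing is asked for, a point or a joint stands for the part that bears it (a point fixed in the world has none). Each returns a list of dicts, best first, with "score" (0 to 1); they miss things now and then, are a little off and sometimes report something else, mostly with a low value. They report only what shows in the picture. A call takes as long as a camera call. They do not tell look-alikes from the thing itself.
- bot.find_in(camera, label): "rect" ([left, top, right, bottom] in pixels, round what is visible of it).
- bot.trace(camera, label): "mask" (420x560 bool, what is visible of it) and "rect" ([left, top, right, bottom] in pixels, round what is visible of it).
The state is a dict: "clock": time; "q": joint angles; "joint_velocities": joint speeds; "effort": joint torques, N m; "tool_pos": TCP position; "tool_rot": TCP orientation; "force": force on the tool from outside, world axes, zero at the start; "ft_torque": the same for the moment, N m; "finger_gap": opening from 0.0 (shut) to 1.0 (fully open); "grip_force": force on a finger pad.
Only numpy, scipy, OpenCV 4.12 (cv2) and the standard library are available. Lean on these libraries where they do the work, as an engineer would, in place of code of your own. Each camera call takes 0.05 s, during which the arm holds its last target. There are 200 camera calls.

## Working session

There is one attempt and no reset: what is moved stays moved. The work goes in short steps, Python scripts to look and compute and a tool call to move; the robot and the scene stay as the last step left them, time stands still between calls to the robot, and variables do not carry over. Pictures are saved under pics/ and viewed, at most 10 in all, crops included, and the job is handed in when it is done.

Besides the shell and the picture viewer there is one more tool, called after "Request:" by a JSON object that holds its "name" and its "arguments". servo_tool: Moves the arm, as the interface text tells. Its arguments: {"type":"object","properties":{"moves":{"type":"array"},"grip_force":{"type":"number"}},"required":["moves"]}

```bash
mkdir -p pics
python3 - <<'E'
from rig import bot
import cv2
s=bot.sense(); print({k:(v if not hasattr(v,'tolist') else v.tolist()) for k,v in s.items()})
for c in ("side","top"):
    cv2.imwrite(f"pics/{c}0.png",bot.camera(c))
    p=bot.camera_params(c); print(c,p)
    for l in ("knob","head","grip_post","pointer_tip","bin","tall_rib","base"):
        print(l,[(round(d["score"],2),[round(x) for x in d["rect"]]) for d in bot.find_in(c,l)][:4])
E
```

```text
{'clock': 0.0, 'q': [-73.9745068110397, 14.081852771672695, 89.3248107658661, -0.0017182834138294548, 76.69865352186889, -9.97341555909885], 'joint_velocities': [-0.007469241833549124, 0.0047882814260163265, 0.0022971856884947467, 0.04109488997759605, 0.00989696406787778, -0.0062066620522137385], 'effort': [-0.00033405191061319783, -41.58321976661682, -31.460591554641724, 0.06843844195827842, 0.03317824099212885, -0.00014102429304330144], 'tool_pos': [284.7789987171562, -583.6323154366439, 200.57158698227045], 'tool_rot': [[0.8987994365316124, 0.4383597679266045, -0.0005354939676916294], [0.43835999933041264, -0.8987977626659828, 0.0017586397199148562], [0.0002896161194060393, -0.0018154035246403329, -0.9999983102148454]], 'force': [-0.20504924548329262, 0.24233711511752598, 0.18795459768451156], 'ft_torque': [-0.010246727222721177, -0.04561086074546044, 0.005050024779140256], 'grip_force': 0.0, 'finger_gap': 0.9998692123078821}
side {'mtx': array([[384.95939886,   0.        , 278.15726598],
       [  0.        , 384.95939886, 213.05414063],
       [  0.        ,   0.        ,   1.  
[... 727 characters left out ...]
      [  0.        , 437.43987332, 207.85349148],
       [  0.        ,   0.        ,   1.        ]]), 'R': array([[ 0.0176916 , -0.99975813,  0.01306478],
       [-0.98536004, -0.01964987, -0.16935017],
       [ 0.16956594, -0.00987743, -0.98546934]]), 't': array([ -16.25943018,  546.12540527, 1362.46492112])}
knob []
head [(0.62, [230, 158, 307, 239])]
grip_post [(0.74, [227, 160, 308, 239])]
pointer_tip [(0.93, [228, 156, 305, 242])]
bin [(0.66, [350, 186, 389, 232]), (0.64, [152, 188, 189, 227]), (0.21, [429, 188, 461, 220])]
tall_rib [(0.96, [153, 188, 188, 224]), (0.65, [350, 190, 388, 223]), (0.62, [253, 111, 312, 164])]
base [(0.67, [208, 161, 332, 264]), (0.5, [227, 158, 305, 236])]
```

Run:
```python
import cv2
i=cv2.imread("pics/top0.png")[85:285,140:400]; cv2.imwrite("pics/topc.png",cv2.resize(i,(780,600),interpolation=cv2.INTER_CUBIC))
i=cv2.imread("pics/side0.png")[155:345,165:415]; cv2.imwrite("pics/sidec.png",cv2.resize(i,(750,570),interpolation=cv2.INTER_CUBIC))
```

```text
(no output)
```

View pics/topc.png

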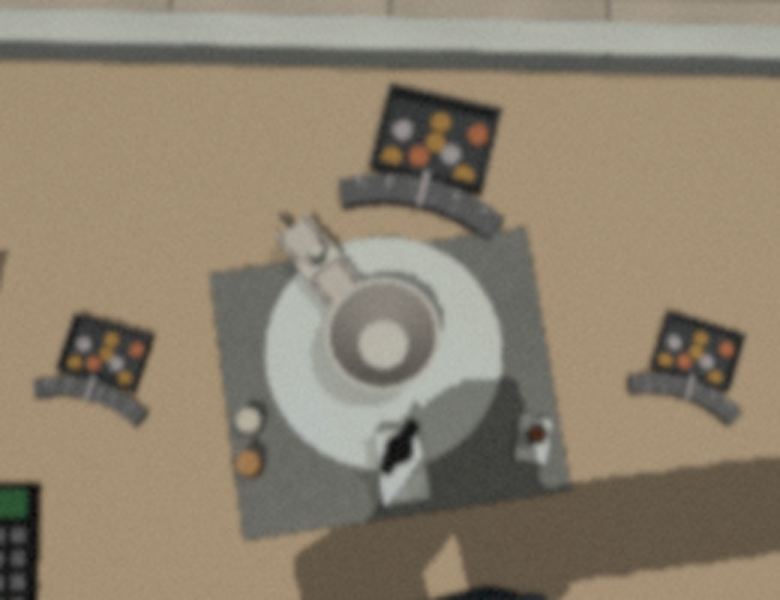

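View pics/sidec.png

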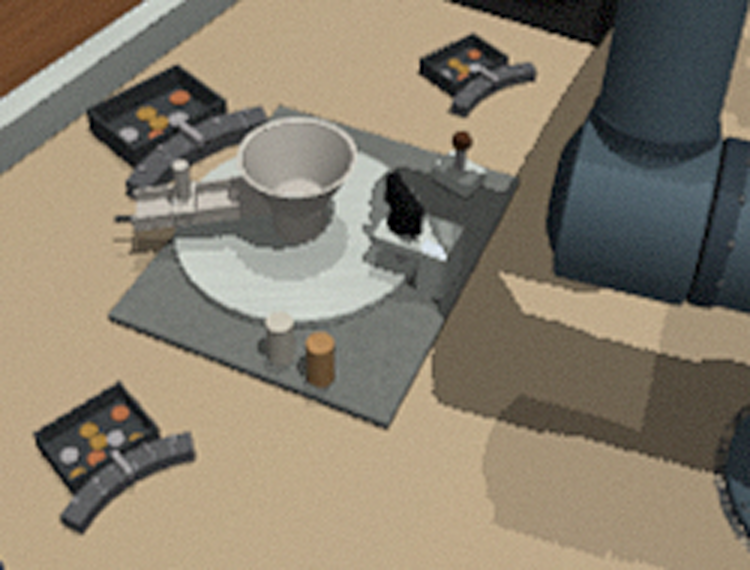

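The top crop shows the wing knob at about (400,447), the funnel at (384,335), the post near (318,248) and the pointer near (286,216). There are three bin candidates: (435,145), the largest, and two smaller ones at (105,360) and (697,355). I choose the largest, which stands beside the flange. The side view agrees, and its tall rib is at top crop (425,188).

```bash
cat > h.py <<'E'
import numpy as np, cv2
from rig import bot
def ray(c,uv,z):
    p=bot.camera_params(c);R,t=np.array(p["R"]),np.array(p["t"])
    d=R.T@np.linalg.inv(p["mtx"])@[uv[0],uv[1],1]; o=-R.T@t
    return o+d*(z-o[2])/d[2]
def proj(c,X):
    p=bot.camera_params(c); q=p["mtx"]@(np.array(p["R"])@X+p["t"]); return q[:2]/q[2]
E
python3 - <<'E'
from h import *
T=lambda u,v,z: ray("top",(140+u/3-.33,85+v/3-.33),z)
S=lambda u,v,z: ray("side",(165+u/3-.33,155+v/3-.33),z)
img=cv2.imread("pics/top0.png")
# flange edge & base corners
P={}
for n,a in dict(knobbar=(400,447,118),knobA=(385,468,118),knobB=(415,423,118),rim=(385,332,120),flL=(265,353,23),flR=(502,350,23),flT=(388,237,23),post=(316,247,115),tip=(284,216,44),rib=(425,188,36),ribA=(421,206,36),ribB=(428,171,36),
 bTL=(211,273,12),bTR=(525,228,12),bBL=(245,540,12),bBR=(568,487,12),roll0=(248,420,50),roll1=(249,463,50),stamp=(536,432,60)).items():
    P[n]=T(*a); print(n,P[n].round())
for n,a in dict(post=(180,166,115),tip=(117,218,44),knob=(402,190,118),rim=(298,160,120),rib=(186,127,36)).items(): print("S",n,S(*a).round())
E
```

```text
knobbar [455.   7. 118.]
knobA [433.  22. 118.]
knobB [479.  -8. 118.]
rim [572.  24. 120.]
flL [566. 156.  23.]
flR [ 574. -103.   23.]
flT [699.  25.  23.]
post [661.  98. 115.]
tip [715. 139.  44.]
rib [753. -15.  36.]
ribA [732. -11.  36.]
ribB [772. -18.  36.]
bTL [657. 221.  12.]
bTR [ 716. -129.   12.]
bBL [363. 171.  12.]
bBR [ 426. -176.   12.]
roll0 [488. 169.  50.]
roll1 [442. 166.  50.]
stamp [ 480. -137.   60.]
S post [656. 102. 115.]
S tip [715. 143.  44.]
S knob [458.   9. 118.]
S rim [563.  33. 120.]
S rib [759. -13.  36.]
```

```bash
cat > fit.py <<'E'
from h import *
from scipy.optimize import differential_evolution as DE
def hull(c,P,m): cv2.fillConvexPoly(m,cv2.convexHull(np.array([proj(c,np.array(p))*16 for p in P]).astype(np.int32)),255,shift=4,lineType=cv2.LINE_AA)
def fit(x0,y0,lim,ims,seed=1):
    data=[]
    for c,im in ims.items():
        u,v=proj(c,np.array([x0,y0,100])).astype(int); g=im.max(2).astype(float)
        w=np.zeros(g.shape,bool); w[v-22:v+22,u-22:u+22]=1
        data.append((c,np.clip((75-g)/40,0,1),w))
    def cost(p):
        x,y,th=p[0],p[1],np.radians(p[2]); a=np.array([np.cos(th),np.sin(th)]);b=np.array([-a[1],a[0]]);e=0
        B=[[*(np.array([x,y])+i*30*a+j*7*b),z] for i in(-1,1) for j in(-1,1) for z in(84,120)]
        H=[[x+15*np.cos(t),y+15*np.sin(t),z] for t in np.arange(0,6.3,.4) for z in(73,84)]
        for c,d,w in data:
            m=np.zeros(d.shape,np.uint8); hull(c,B,m); hull(c,H,m); e+=np.abs(m/255.-d)[w].sum()
        return e
    r=DE(cost,[(x0-12,x0+12),(y0-12,y0+12),lim],seed=seed,maxiter=60,popsize=12,polish=False); return r.x.round(1),round(r.fun,1),[d[1][d[2]].sum().round() for d in data]
E
python3 - <<'E'
from fit import *
ims={c:cv2.imread(f"pics/{c}0.png") for c in("side","top")}
print(fit(456,8,(-90,90),ims)); 
for c in ims: print(c,fit(456,8,(-90,90),{c:ims[c]}))
E
```

```text
Traceback (most recent call last):
  File "fit.py", line 17, in fit
    r=DE(cost,[(x0-12,x0+12),(y0-12,y0+12),lim],seed=seed,maxiter=60,popsize=12,polish=False); return r.x.round(1),round(r.fun,1),[d[1][d[2]].sum().round() for d in data]
  File "fit.py", line 15, in cost
    m=np.zeros(d.shape,np.uint8); hull(c,B,m); hull(c,H,m); e+=np.abs(m/255.-d)[w].sum()
                                               ~~~~^^^^^^^
  File "fit.py", line 3, in hull
    def hull(c,P,m): cv2.fillConvexPoly(m,cv2.convexHull(np.array([proj(c,np.array(p))*16 for p in P]).astype(np.int32)),255,shift=4,lineType=cv2.LINE_AA)
                                                                   ~~~~^^^^^^^^^^^^^^^
  File "h.py", line 8, in proj
    p=bot.camera_params(c); q=p["mtx"]@(np.array(p["R"])@X+p["t"]); return q[:2]/q[2]
ValueError: time passes only in moves, steps and waits
```

```bash
python3 - <<'E'
s=open('h.py').read().replace("def ray","PC={c:bot.camera_params(c) for c in('side','top')}\ndef ray").replace("p=bot.camera_params(c)","p=PC[c]")
open('h.py','w').write(s)
E
timeout 300 python3 - <<'E'
from fit import *
ims={c:cv2.imread(f"pics/{c}0.png") for c in("side","top")}
print(fit(456,8,(-90,90),ims)); 
for c in ims: print(c,fit(456,8,(-90,90),{c:ims[c]}))
print(bot.sense()["clock"])
E
```

```text
(array([456.4,   7.6, -39.6]), np.float64(240.6), [np.float64(243.0), np.float64(124.0)])
side (array([457.4,   6.3, -41. ]), np.float64(103.5), [np.float64(243.0)])
top (array([452.9,   7.1, -21.5]), np.float64(134.1), [np.float64(124.0)])
0.8
```

Run:
```python
from h import *
o=[]
for c in("top","side"):
    im=cv2.imread(f"pics/{c}0.png"); u,v=proj(c,np.array([456.4,7.6,100])).astype(int)
    k=cv2.resize(im[v-20:v+20,u-20:u+20],(380,380),interpolation=cv2.INTER_CUBIC); k=cv2.convertScaleAbs(k,alpha=1.5); k2=k.copy()
    for th,col in((-39,(0,255,0)),(-30,(0,0,255))):
        a=np.array([np.cos(np.radians(th)),np.sin(np.radians(th))]);b=np.array([-a[1],a[0]])
        P=[np.array([*(np.array([456.4,7.6])+i*30*a+j*7*b),120]) for i,j in((-1,-1),(-1,1),(1,1),(1,-1))]
        cv2.polylines(k2,[np.array([(proj(c,p)-[u-20,v-20]+.5)*9.5 for p in P]).astype(int)],1,col,1)
    o.append(k2)
cv2.imwrite("pics/k.png",np.hstack(o))
```

```text
(no output)
```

View pics/k.png

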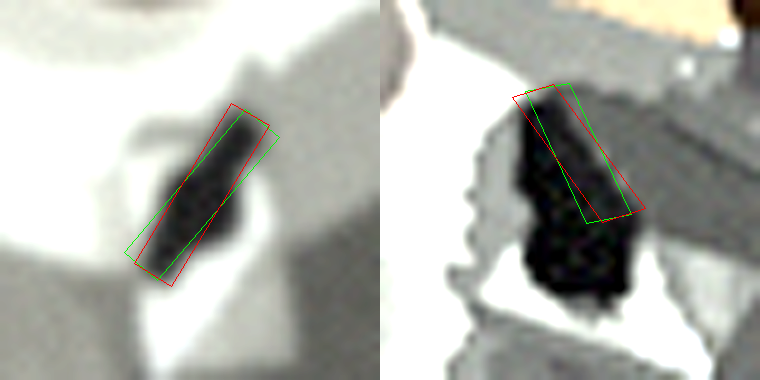

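Close crop: the red outline fits the bar in the top view, so the knob is at about (456,7) with its bar at about -31°. The base x axis is about +10° and the pivot is at (569,27). The post is at (659,100), so the head is at about 38.5° and the target is about -12.7°. Next I move above the knob.

Request:
{"name": "servo_tool", "arguments": {"moves": [{"fingers": -0.1, "slide": [0.127, -0.14, 0], "twist": 0}, {"fingers": -0.1, "slide": [0.127, -0.14, 0], "twist": 0}, {"fingers": -0.1, "slide": [0.127, -0.14, 0], "twist": 0}, {"fingers": -0.1, "slide": [0.127, -0.14, 0], "twist": 0}, {"fingers": -0.1, "slide": [0.127, -0.14, 0], "twist": 0}], "grip_force": 60}}

```text
clock: 1.3
tool_pos: [351.1, -355.6, 201.7]
tool_rot: [[0.899, 0.438, 0.0], [0.438, -0.899, -0.0], [0.0, 0.0, -1.0]]
force: [0.9, -0.1, -0.0]
finger_gap: 0.612
grip_force: 0.0
```

Request:
{"name": "servo_tool", "arguments": {"moves": [{"fingers": -0.1, "slide": [0.127, -0.14, 0], "twist": 0}, {"fingers": -0.1, "slide": [0.127, -0.14, 0], "twist": 0}, {"fingers": -0.1, "slide": [0.127, -0.14, 0], "twist": 0}, {"fingers": -0.1, "slide": [0.127, -0.14, 0], "twist": 0}, {"fingers": -0.1, "slide": [0.127, -0.14, 0], "twist": 0}]}}

```text
clock: 1.8
tool_pos: [417.1, -128.7, 202.1]
tool_rot: [[0.899, 0.438, 0.001], [0.438, -0.899, -0.001], [0.001, 0.001, -1.0]]
force: [1.0, -0.5, 0.4]
finger_gap: 0.55
grip_force: 0.0
```

Request:
{"name": "servo_tool", "arguments": {"moves": [{"fingers": -0.1, "slide": [0.127, -0.14, 0], "twist": 0}, {"fingers": -0.1, "slide": [0.127, -0.14, 0], "twist": 0}, {"fingers": -0.1, "slide": [0.127, -0.14, 0], "twist": 0}, {"fingers": -0.1, "slide": [0, 0, 0], "twist": 0.045}, {"fingers": -0.1, "slide": [0, 0, 0], "twist": 0.045}]}}

```text
clock: 2.3
tool_pos: [456.6, 7.4, 201.8]
tool_rot: [[0.986, 0.168, 0.0], [0.168, -0.986, -0.0], [0.0, 0.0, -1.0]]
force: [-0.0, -0.2, 0.5]
finger_gap: 0.549
grip_force: 0.0
```

Request:
{"name": "servo_tool", "arguments": {"moves": [{"fingers": -0.1, "slide": [0, 0, 0], "twist": 0.045}, {"fingers": -0.1, "slide": [0, 0, 0], "twist": 0.045}, {"fingers": -0.1, "slide": [0, 0, 0], "twist": 0.045}, {"fingers": -0.1, "slide": [0, 0, 0], "twist": 0.045}, {"fingers": -0.1, "slide": [0, 0, 0], "twist": 0.045}]}}

```text
clock: 2.8
tool_pos: [456.5, 5.7, 201.8]
tool_rot: [[0.857, -0.516, 0.0], [-0.516, -0.857, -0.0], [0.0, -0.0, -1.0]]
force: [-0.4, -0.5, -0.1]
finger_gap: 0.549
grip_force: 0.0
```

```bash
cat >> h.py <<'E'
def st(tgt=None,a=None):
    s=bot.sense(); R=np.array(s["tool_rot"]); p=np.array(s["tool_pos"]); h=np.degrees(np.arctan2(R[1,0],R[0,0]))
    print("t",round(s["clock"],2),"pos",p.round(1),"a",h.round(2),"F",np.round(s["force"],1),"M",np.round(s["ft_torque"],3),"gap",round(94*s["finger_gap"],1),"gf",round(s["grip_force"],1),"q6",round(s["q"][5],1),"zax",R[:,2].round(3))
    if tgt is not None: print("slide",(R.T@(np.array(tgt)-p)/250).round(4),"twist",((h-a)/180).round(4) if a is not None else '')
E
python3 -c "
from h import *
st([456,7,106],-31)"
```

```text
t 2.8 pos [456.5   5.7 201.8] a -31.03 F [-0.4 -0.5 -0.1] M [0.036 0.007 0.025] gap 51.6 gf 0.0 q6 107.5 zax [ 0. -0. -1.]
slide [-0.0045 -0.0034  0.3833] twist -0.0002
```

Request:
{"name": "servo_tool", "arguments": {"moves": [{"fingers": -0.1, "slide": [-0.0045, -0.0034, 0.128], "twist": 0}, {"fingers": -0.1, "slide": [0, 0, 0.128], "twist": 0}, {"fingers": -0.1, "slide": [0, 0, 0.127], "twist": 0}, {"fingers": 0.1, "slide": [0, 0, 0], "twist": 0}, {"fingers": 0.4, "slide": [0, 0, 0], "twist": 0}], "grip_force": 20}}

```text
clock: 3.3
tool_pos: [456.0, 6.9, 106.4]
tool_rot: [[0.86, -0.511, -0.0], [-0.511, -0.86, 0.0], [-0.0, 0.0, -1.0]]
force: [0.4, -0.2, 0.2]
finger_gap: 0.411
grip_force: 0.0
```

Request:
{"name": "servo_tool", "arguments": {"moves": [{"fingers": 1, "slide": [0, 0, 0], "twist": 0}, {"fingers": 1, "slide": [0, 0, 0], "twist": 0}, {"fingers": 1, "slide": [0, 0, 0], "twist": 0}, {"fingers": 1, "slide": [0, 0, 0], "twist": 0}, {"fingers": 1, "slide": [0, 0, 0], "twist": 0}]}}

```text
clock: 3.8
tool_pos: [457.5, 7.6, 107.4]
tool_rot: [[0.86, -0.511, 0.004], [-0.511, -0.86, 0.001], [0.003, -0.003, -1.0]]
force: [3.3, 5.4, 3.1]
finger_gap: 0.147
grip_force: 20.0
```

```bash
python3 -c "
from h import *
st([456,7,106],-31)"
```

```text
t 3.8 pos [457.5   7.6 107.4] a -30.72 F [3.3 5.4 3.1] M [ 0.97  -0.453  0.033] gap 13.8 gf 20.0 q6 107.3 zax [ 0.004  0.001 -1.   ]
slide [-0.0041  0.0052  0.0056] twist 0.0016
```

Request:
{"name": "servo_tool", "arguments": {"moves": [{"fingers": 1, "slide": [0, -0.006, 0], "twist": 0}, {"fingers": 1, "slide": [0, 0, 0], "twist": 0}, {"fingers": 1, "slide": [0, 0, 0], "twist": -0.015}, {"fingers": 1, "slide": [0, 0, 0], "twist": -0.015}, {"fingers": 1, "slide": [0, 0, 0], "twist": -0.015}], "grip_force": 45}}

```text
clock: 4.3
tool_pos: [457.8, 7.9, 107.7]
tool_rot: [[0.924, -0.383, 0.002], [-0.383, -0.924, -0.001], [0.002, 0.0, -1.0]]
force: [-1.3, 1.5, 9.0]
finger_gap: 0.14
grip_force: 45.1
```

```bash
python3 -c "
from h import *
st()"
```

```text
t 4.3 pos [457.8   7.9 107.7] a -22.52 F [-1.3  1.5  9. ] M [ 0.206  0.296 -0.222] gap 13.2 gf 45.1 q6 99.3 zax [ 0.002 -0.001 -1.   ]
```

Request:
{"name": "servo_tool", "arguments": {"moves": [{"fingers": 1, "slide": [0, 0, 0], "twist": -0.03}, {"fingers": 1, "slide": [0, 0, 0], "twist": -0.03}, {"fingers": 1, "slide": [0, 0, 0], "twist": -0.03}, {"fingers": 1, "slide": [0, 0, 0], "twist": -0.03}, {"fingers": 1, "slide": [0, 0, 0], "twist": -0.03}]}}

```text
clock: 4.8
tool_pos: [458.0, 8.3, 108.8]
tool_rot: [[0.997, 0.08, 0.002], [0.08, -0.997, 0.0], [0.002, -0.0, -1.0]]
force: [-5.0, 3.4, 17.4]
finger_gap: 0.142
grip_force: 45.3
```

Request:
{"name": "servo_tool", "arguments": {"moves": [{"fingers": 1, "slide": [0, 0, 0], "twist": -0.03}, {"fingers": 1, "slide": [0, 0, 0], "twist": -0.03}, {"fingers": 1, "slide": [0, 0, 0], "twist": -0.03}, {"fingers": 1, "slide": [0, 0, 0], "twist": -0.03}, {"fingers": 1, "slide": [0, 0, 0], "twist": -0.03}]}}

```text
clock: 5.3
tool_pos: [458.1, 8.7, 110.2]
tool_rot: [[0.852, 0.523, 0.001], [0.523, -0.852, 0.001], [0.002, -0.0, -1.0]]
force: [-9.5, 5.8, 25.9]
finger_gap: 0.139
grip_force: 45.4
```

Request:
{"name": "servo_tool", "arguments": {"moves": [{"fingers": 1, "slide": [0, 0, 0], "twist": -0.02}, {"fingers": 1, "slide": [0, 0, 0], "twist": -0.01}, {"fingers": 1, "slide": [0, 0, 0], "twist": -0.005}, {"fingers": 1, "slide": [0, 0, 0], "twist": -0.005}, {"fingers": 1, "slide": [0, 0, 0], "twist": -0.005}]}}

```text
clock: 5.8
tool_pos: [458.1, 8.8, 110.6]
tool_rot: [[0.772, 0.636, 0.001], [0.636, -0.772, 0.001], [0.002, -0.001, -1.0]]
force: [-10.1, 6.2, 29.9]
finger_gap: 0.14
grip_force: 45.4
```

```bash
python3 -c "
from h import *
st()"
```

```text
t 5.8 pos [458.1   8.8 110.6] a 39.49 F [-10.1   6.2  29.9] M [ 1.227  2.165 -0.309] gap 13.1 gf 45.4 q6 37.3 zax [ 0.001  0.001 -1.   ]
```

Request:
{"name": "servo_tool", "arguments": {"moves": [{"fingers": -0.1, "slide": [0, 0, 0], "twist": 0}, {"fingers": -0.1, "slide": [0, 0, 0], "twist": 0}, {"fingers": -0.1, "slide": [0, 0, 0], "twist": 0}, {"fingers": -0.1, "slide": [0, 0, -0.18], "twist": 0}, {"fingers": -0.1, "slide": [0, 0, -0.18], "twist": 0}]}}

```text
clock: 6.3
tool_pos: [455.0, 8.4, 195.0]
tool_rot: [[0.772, 0.636, -0.005], [0.636, -0.772, 0.001], [-0.004, -0.004, -1.0]]
force: [0.8, 0.1, 0.1]
finger_gap: 0.527
grip_force: 0.0
```

Request:
{"name": "servo_tool", "arguments": {"moves": [{"fingers": -0.1, "slide": [0.171, 0.046, 0], "twist": 0}, {"fingers": -0.1, "slide": [0.171, 0.046, 0], "twist": 0}, {"fingers": -0.1, "slide": [0.171, 0.046, 0], "twist": 0}, {"fingers": -0.1, "slide": [0.171, 0.046, 0], "twist": 0}, {"fingers": -0.1, "slide": [0.171, 0.046, 0], "twist": 0}]}}

```text
clock: 6.8
tool_pos: [659.3, 100.5, 194.8]
tool_rot: [[0.772, 0.636, -0.002], [0.636, -0.772, -0.001], [-0.002, -0.001, -1.0]]
force: [0.7, -0.8, 0.1]
finger_gap: 0.55
grip_force: 0.0
```

Run:
```python
from h import *
st([659,100,96],39)
cv2.imwrite("pics/s1.png",bot.camera("side"))
im=cv2.imread("pics/s1.png"); cv2.imwrite("pics/s1c.png",cv2.resize(im[130:300,165:385],(770,595),interpolation=cv2.INTER_CUBIC))
```

```text
t 6.8 pos [659.3 100.5 194.8] a 39.5 F [ 0.7 -0.8  0.1] M [ 0.006  0.004 -0.007] gap 51.7 gf 0.0 q6 49.5 zax [-0.002 -0.001 -1.   ]
slide [-0.0016  0.0009  0.3951] twist 0.0028
```

View pics/s1c.png

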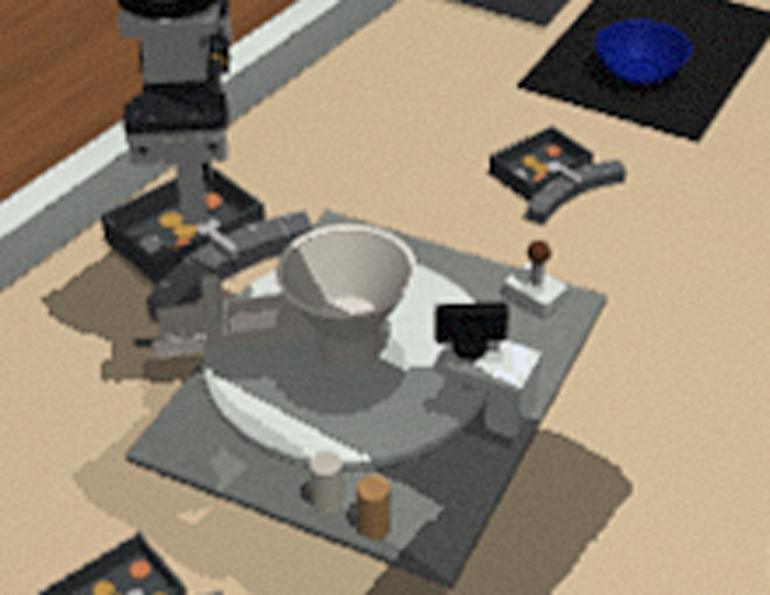

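The knob is now turned, with its face showing at (472,325). The post at (212,290) is directly under the gripper. Next I descend and grip the post.

Request:
{"name": "servo_tool", "arguments": {"moves": [{"fingers": -0.1, "slide": [0, 0, 0.13], "twist": 0.0028}, {"fingers": -0.1, "slide": [0, 0, 0.13], "twist": 0}, {"fingers": -0.1, "slide": [0, 0, 0.135], "twist": 0}, {"fingers": 0.2, "slide": [0, 0, 0], "twist": 0}, {"fingers": 0.4, "slide": [0, 0, 0], "twist": 0}], "grip_force": 15}}

```text
clock: 7.35
tool_pos: [657.8, 99.7, 96.8]
tool_rot: [[0.777, 0.629, -0.002], [0.629, -0.777, -0.0], [-0.001, -0.001, -1.0]]
force: [0.8, 0.4, 1.4]
finger_gap: 0.416
grip_force: 0.0
```

Request:
{"name": "servo_tool", "arguments": {"moves": [{"fingers": 1, "slide": [0, 0, 0], "twist": 0}, {"fingers": 1, "slide": [0, 0, 0], "twist": 0}, {"fingers": 1, "slide": [0, 0, 0], "twist": 0}, {"fingers": 1, "slide": [0, 0, 0], "twist": 0}, {"fingers": 1, "slide": [0, 0, 0], "twist": 0}]}}

```text
clock: 7.85
tool_pos: [659.5, 99.7, 99.2]
tool_rot: [[0.777, 0.629, 0.003], [0.629, -0.777, -0.0], [0.002, 0.002, -1.0]]
force: [-0.2, -0.0, 6.7]
finger_gap: 0.163
grip_force: 15.0
```

Run:
```python
from h import *
st([659,100,96],39)
```

```text
t 7.85 pos [659.5  99.7  99.2] a 39.0 F [-0.2 -0.   6.7] M [-0.171 -0.011  0.034] gap 15.3 gf 15.0 q6 49.9 zax [ 0.003 -0.    -1.   ]
slide [-0.0009 -0.0022  0.0128] twist -0.0
```

Request:
{"name": "servo_tool", "arguments": {"moves": [{"fingers": 1, "slide": [-0.0019, 0.0414, -0.008], "twist": 0.0287}, {"fingers": 1, "slide": [-0.0019, 0.0414, 0], "twist": 0.0287}, {"fingers": 1, "slide": [-0.0019, 0.0414, 0], "twist": 0.0287}, {"fingers": 1, "slide": [-0.0019, 0.0414, 0], "twist": 0.0287}, {"fingers": 1, "slide": [0, 0, 0], "twist": 0}]}}

```text
clock: 8.35
tool_pos: [679.2, 63.0, 99.3]
tool_rot: [[0.95, 0.314, 0.003], [0.314, -0.95, -0.0], [0.003, 0.001, -1.0]]
force: [4.5, -0.4, -1.2]
finger_gap: 0.163
grip_force: 15.0
```

Run:
```python
from h import *
st()
```

```text
t 8.35 pos [679.2  63.   99.3] a 18.28 F [ 4.5 -0.4 -1.2] M [-0.047 -0.964  0.025] gap 15.3 gf 15.0 q6 67.5 zax [ 0.003 -0.    -1.   ]
```

Request:
{"name": "servo_tool", "arguments": {"moves": [{"fingers": 1, "slide": [-0.0019, 0.0414, 0], "twist": 0.0287}, {"fingers": 1, "slide": [-0.0019, 0.0414, 0], "twist": 0.0287}, {"fingers": 1, "slide": [-0.0019, 0.0414, 0], "twist": 0.0287}, {"fingers": 1, "slide": [-0.0019, 0.0414, 0], "twist": 0.0287}, {"fingers": 1, "slide": [0, 0, 0], "twist": 0}]}}

```text
clock: 8.85
tool_pos: [684.5, 21.9, 99.3]
tool_rot: [[0.999, -0.04, 0.003], [-0.04, -0.999, -0.001], [0.003, 0.001, -1.0]]
force: [5.0, -2.2, -3.0]
finger_gap: 0.161
grip_force: 15.0
```

Request:
{"name": "servo_tool", "arguments": {"moves": [{"fingers": 1, "slide": [-0.0019, 0.0414, 0], "twist": 0.0287}, {"fingers": 1, "slide": [-0.0019, 0.0414, 0], "twist": 0.0287}, {"fingers": 1, "slide": [0, 0, 0], "twist": 0}, {"fingers": 1, "slide": [0, 0, 0], "twist": 0}, {"fingers": 1, "slide": [0, 0, 0], "twist": 0}]}}

```text
clock: 9.35
tool_pos: [681.7, 1.8, 99.3]
tool_rot: [[0.977, -0.215, 0.002], [-0.215, -0.977, -0.002], [0.003, 0.001, -1.0]]
force: [5.5, -2.7, -3.0]
finger_gap: 0.163
grip_force: 15.0
```

Run:
```python
from h import *
st()
im=bot.camera("side"); c=cv2.resize(im[150:230,170:275],(788,600),interpolation=cv2.INTER_CUBIC); cv2.imwrite("pics/s2c.png",c)
```

```text
t 9.35 pos [681.7   1.8  99.3] a -12.44 F [ 5.5 -2.7 -3. ] M [-0.507 -0.979  0.035] gap 15.3 gf 15.0 q6 93.2 zax [ 0.002 -0.002 -1.   ]
```

View pics/s2c.png

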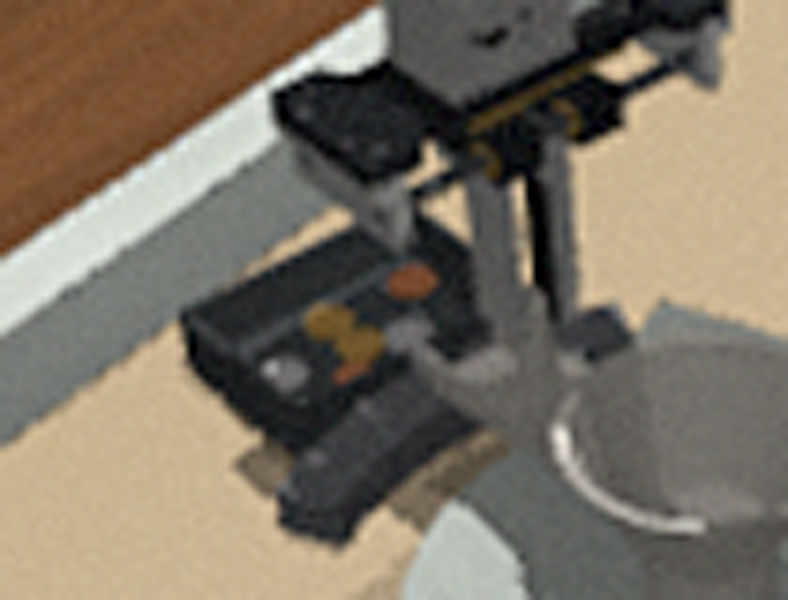

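The chute is over the large bin's rib. The post arc together with both camera views puts the rib at about -12.55°, and the head is now at about -12.6°. I release and go back over the knob.

Request:
{"name": "servo_tool", "arguments": {"moves": [{"fingers": 0.3, "slide": [0, 0, 0], "twist": 0}, {"fingers": 0, "slide": [0, 0, 0], "twist": 0}, {"fingers": -0.1, "slide": [0, 0, 0], "twist": 0}, {"fingers": -0.1, "slide": [0, 0, -0.2], "twist": 0}, {"fingers": -0.1, "slide": [0, 0, -0.2], "twist": 0}]}}

```text
clock: 9.9
tool_pos: [679.0, 2.8, 197.9]
tool_rot: [[0.976, -0.218, -0.006], [-0.218, -0.976, 0.001], [-0.006, 0.0, -1.0]]
force: [0.9, -0.8, 0.8]
finger_gap: 0.535
grip_force: 0.0
```

Request:
{"name": "servo_tool", "arguments": {"moves": [{"fingers": -0.1, "slide": [-0.176, 0.033, 0], "twist": 0}, {"fingers": -0.1, "slide": [-0.176, 0.033, 0], "twist": 0}, {"fingers": -0.1, "slide": [-0.176, 0.033, 0], "twist": 0}, {"fingers": -0.1, "slide": [-0.176, 0.033, 0], "twist": 0}, {"fingers": -0.1, "slide": [-0.176, 0.033, 0], "twist": 0}]}}

```text
clock: 10.4
tool_pos: [455.1, 10.7, 198.8]
tool_rot: [[0.976, -0.218, -0.001], [-0.218, -0.976, 0.0], [-0.001, 0.0, -1.0]]
force: [-0.5, 0.2, 1.0]
finger_gap: 0.548
grip_force: 0.0
```

Request:
{"name": "servo_tool", "arguments": {"moves": [{"fingers": -0.1, "slide": [0, 0, 0], "twist": -0.045}, {"fingers": -0.1, "slide": [0, 0, 0], "twist": -0.045}, {"fingers": -0.1, "slide": [0, 0, 0], "twist": -0.045}, {"fingers": -0.1, "slide": [0, 0, 0], "twist": -0.045}, {"fingers": -0.1, "slide": [0, 0, 0], "twist": -0.045}]}}

```text
clock: 10.9
tool_pos: [456.8, 10.6, 199.1]
tool_rot: [[0.881, 0.473, -0.001], [0.473, -0.881, 0.0], [-0.0, -0.0, -1.0]]
force: [0.3, -0.4, 0.5]
finger_gap: 0.552
grip_force: 0.0
```

Run:
```python
from h import *
st([458,8.5,109],39.5)
o=[cv2.resize(bot.camera("side")[160:235,180:275],(380,300),interpolation=cv2.INTER_CUBIC),cv2.resize(bot.camera("top")[100:175,240:335],(380,300),interpolation=cv2.INTER_CUBIC)]
cv2.imwrite("pics/s3c.png",np.hstack(o))
```

```text
t 10.9 pos [456.8  10.6 199.1] a 28.24 F [ 0.3 -0.4  0.5] M [-0.013 -0.088  0.035] gap 51.9 gf 0.0 q6 48.8 zax [-0.001  0.    -1.   ]
slide [0.0005 0.0096 0.3606] twist -0.0626
```

View pics/s3c.png

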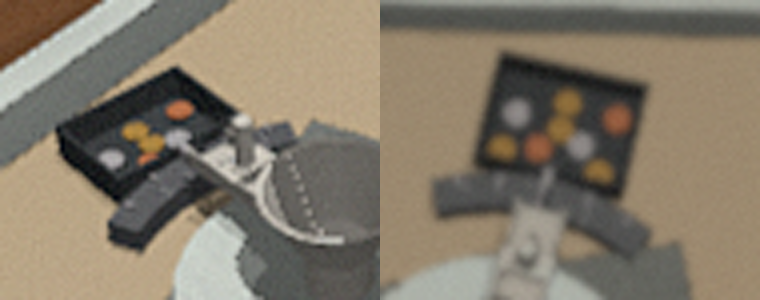

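The pointer lies over the tall rib at (547,180) in the top view, and the side view agrees. I go down onto the knob.

Request:
{"name": "servo_tool", "arguments": {"moves": [{"fingers": -0.1, "slide": [0, 0.0096, 0], "twist": -0.032}, {"fingers": -0.1, "slide": [0, 0, 0], "twist": -0.031}, {"fingers": -0.1, "slide": [0, 0, 0.12], "twist": 0}, {"fingers": -0.1, "slide": [0, 0, 0.12], "twist": 0}, {"fingers": -0.1, "slide": [0, 0, 0.12], "twist": 0}], "grip_force": 20}}

```text
clock: 11.5
tool_pos: [458.4, 8.3, 108.4]
tool_rot: [[0.777, 0.63, 0.001], [0.63, -0.777, -0.0], [0.0, 0.001, -1.0]]
force: [-0.4, 0.4, 0.0]
finger_gap: 0.55
grip_force: 0.0
```

Request:
{"name": "servo_tool", "arguments": {"moves": [{"fingers": 0.3, "slide": [0, 0, 0], "twist": 0}, {"fingers": 0.5, "slide": [0, 0, 0], "twist": 0}, {"fingers": 1, "slide": [0, 0, 0], "twist": 0}, {"fingers": 1, "slide": [0, 0, 0], "twist": 0}, {"fingers": 1, "slide": [0, 0, 0], "twist": 0}]}}

```text
clock: 12.0
tool_pos: [458.8, 8.7, 110.5]
tool_rot: [[0.776, 0.631, 0.001], [0.631, -0.776, 0.001], [0.001, -0.001, -1.0]]
force: [-6.3, 8.1, 7.5]
finger_gap: 0.164
grip_force: 5.2
```

Run:
```python
from h import *
st([458,8.5,109],39.5)
```

```text
t 12.0 pos [458.8   8.7 110.5] a 39.13 F [-6.3  8.1  7.5] M [ 1.681  1.236 -0.063] gap 15.4 gf 5.2 q6 37.6 zax [ 0.001  0.001 -1.   ]
slide [-0.0028 -0.0015  0.0061] twist -0.002
```

Request:
{"name": "servo_tool", "arguments": {"moves": [{"fingers": 1, "slide": [0, -0.006, -0.006], "twist": 0}, {"fingers": 1, "slide": [0, 0, 0], "twist": 0}, {"fingers": 1, "slide": [0, 0, 0], "twist": 0}, {"fingers": 1, "slide": [0, 0, 0], "twist": 0.01}, {"fingers": 1, "slide": [0, 0, 0], "twist": 0.01}], "grip_force": 40}}

```text
clock: 12.5
tool_pos: [457.9, 9.4, 110.5]
tool_rot: [[0.814, 0.581, 0.001], [0.581, -0.814, 0.0], [0.001, 0.001, -1.0]]
force: [5.4, 0.6, -8.3]
finger_gap: 0.142
grip_force: 40.1
```

Request:
{"name": "servo_tool", "arguments": {"moves": [{"fingers": 1, "slide": [0, 0, 0.001], "twist": 0.015}, {"fingers": 1, "slide": [0, 0, 0.001], "twist": 0.015}, {"fingers": 1, "slide": [0, 0, 0.001], "twist": 0.015}, {"fingers": 1, "slide": [0, 0, 0.001], "twist": 0.015}, {"fingers": 1, "slide": [0, 0, 0.001], "twist": 0.015}]}}

```text
clock: 13.0
tool_pos: [458.2, 9.0, 109.8]
tool_rot: [[0.927, 0.375, 0.002], [0.375, -0.927, -0.001], [0.001, 0.001, -1.0]]
force: [3.3, 0.3, -4.3]
finger_gap: 0.143
grip_force: 40.1
```

Run:
```python
from h import *
st()
```

```text
t 13.0 pos [458.2   9.  109.8] a 22.02 F [ 3.3  0.3 -4.3] M [ 0.002 -0.795  0.256] gap 13.5 gf 40.1 q6 54.9 zax [ 0.002 -0.001 -1.   ]
```

Request:
{"name": "servo_tool", "arguments": {"moves": [{"fingers": 1, "slide": [0, 0, 0], "twist": 0.003}, {"fingers": 1, "slide": [0, 0, 0], "twist": 0.003}, {"fingers": 1, "slide": [0, 0, 0], "twist": 0.003}, {"fingers": 1, "slide": [0, 0, 0], "twist": 0.003}, {"fingers": 1, "slide": [0, 0, 0], "twist": 0.003}]}}

```text
clock: 13.5
tool_pos: [458.1, 9.0, 109.7]
tool_rot: [[0.943, 0.332, 0.002], [0.332, -0.943, -0.001], [0.001, 0.001, -1.0]]
force: [5.7, 0.3, -5.9]
finger_gap: 0.142
grip_force: 40.1
```

Run:
```python
from h import *
st()
```

```text
t 13.5 pos [458.1   9.  109.7] a 19.4 F [ 5.7  0.3 -5.9] M [-0.17  -1.163  0.146] gap 13.4 gf 40.1 q6 57.5 zax [ 0.002 -0.001 -1.   ]
```

Request:
{"name": "servo_tool", "arguments": {"moves": [{"fingers": 1, "slide": [0, 0, 0.001], "twist": 0.016}, {"fingers": 1, "slide": [0, 0, 0], "twist": 0.016}, {"fingers": 1, "slide": [0, 0, 0.001], "twist": 0.016}, {"fingers": 1, "slide": [0, 0, 0], "twist": 0.003}, {"fingers": 1, "slide": [0, 0, 0], "twist": 0.003}]}}

```text
clock: 14.0
tool_pos: [458.2, 8.7, 109.1]
tool_rot: [[0.986, 0.168, 0.002], [0.168, -0.986, -0.001], [0.002, 0.002, -1.0]]
force: [5.7, -1.4, -6.0]
finger_gap: 0.143
grip_force: 40.1
```

Run:
```python
from h import *
st()
```

```text
t 14.0 pos [458.2   8.7 109.1] a 9.68 F [ 5.7 -1.4 -6. ] M [-0.299 -1.143  0.185] gap 13.4 gf 40.1 q6 67.2 zax [ 0.002 -0.001 -1.   ]
```

Request:
{"name": "servo_tool", "arguments": {"moves": [{"fingers": 1, "slide": [0, 0, 0.001], "twist": 0.006}, {"fingers": 1, "slide": [0, 0, 0], "twist": 0.006}, {"fingers": 1, "slide": [0, 0, 0], "twist": 0.003}, {"fingers": 1, "slide": [0, 0, 0], "twist": 0.003}, {"fingers": 1, "slide": [0, 0, 0], "twist": 0.003}]}}

```text
clock: 14.5
tool_pos: [458.2, 8.6, 109.0]
tool_rot: [[0.995, 0.103, 0.002], [0.103, -0.995, -0.002], [0.002, 0.002, -1.0]]
force: [4.7, -2.5, -6.4]
finger_gap: 0.14
grip_force: 40.1
```

Run:
```python
from h import *
st()
```

```text
t 14.5 pos [458.2   8.6 109. ] a 5.91 F [ 4.7 -2.5 -6.4] M [-0.367 -1.082  0.194] gap 13.1 gf 40.1 q6 71.0 zax [ 0.002 -0.002 -1.   ]
```

Request:
{"name": "servo_tool", "arguments": {"moves": [{"fingers": 1, "slide": [0, 0, 0.001], "twist": 0.009}, {"fingers": 1, "slide": [0, 0, 0], "twist": 0.009}, {"fingers": 1, "slide": [0, 0, 0], "twist": 0.003}, {"fingers": 1, "slide": [0, 0, 0], "twist": 0.003}, {"fingers": 1, "slide": [0, 0, 0], "twist": 0.003}]}}

```text
clock: 15.0
tool_pos: [458.2, 8.5, 108.7]
tool_rot: [[1.0, 0.018, 0.002], [0.018, -1.0, -0.002], [0.002, 0.002, -1.0]]
force: [6.0, -3.2, -6.1]
finger_gap: 0.139
grip_force: 40.1
```

Run:
```python
from h import *
st()
```

```text
t 15.0 pos [458.2   8.5 108.7] a 1.05 F [ 6.  -3.2 -6.1] M [-0.532 -1.09   0.149] gap 13.1 gf 40.1 q6 75.9 zax [ 0.002 -0.002 -1.   ]
```

Request:
{"name": "servo_tool", "arguments": {"moves": [{"fingers": 1, "slide": [0, 0, 0.001], "twist": 0.016}, {"fingers": 1, "slide": [0, 0, 0], "twist": 0.013}, {"fingers": 1, "slide": [0, 0, 0.001], "twist": 0.003}, {"fingers": 1, "slide": [0, 0, 0], "twist": 0.003}, {"fingers": 1, "slide": [0, 0, 0], "twist": 0.003}]}}

```text
clock: 15.5
tool_pos: [458.2, 8.3, 108.3]
tool_rot: [[0.995, -0.101, 0.002], [-0.101, -0.995, -0.002], [0.002, 0.002, -1.0]]
force: [5.1, -2.8, -4.9]
finger_gap: 0.146
grip_force: 40.1
```

Run:
```python
from h import *
st()
```

```text
t 15.5 pos [458.2   8.3 108.3] a -5.78 F [ 5.1 -2.8 -4.9] M [-0.546 -0.962  0.174] gap 13.7 gf 40.1 q6 82.7 zax [ 0.002 -0.002 -1.   ]
```

Request:
{"name": "servo_tool", "arguments": {"moves": [{"fingers": 1, "slide": [0, 0, 0.001], "twist": 0.013}, {"fingers": 1, "slide": [0, 0, 0], "twist": 0.01}, {"fingers": 1, "slide": [0, 0, 0.001], "twist": 0.003}, {"fingers": 1, "slide": [0, 0, 0], "twist": 0.003}, {"fingers": 1, "slide": [0, 0, 0], "twist": 0.003}]}}

```text
clock: 16.0
tool_pos: [458.2, 8.2, 108.1]
tool_rot: [[0.98, -0.2, 0.002], [-0.2, -0.98, -0.003], [0.002, 0.002, -1.0]]
force: [4.4, -4.4, -3.6]
finger_gap: 0.14
grip_force: 40.1
```

Run:
```python
from h import *
st()
```

```text
t 16.0 pos [458.2   8.2 108.1] a -11.54 F [ 4.4 -4.4 -3.6] M [-0.659 -0.9    0.163] gap 13.2 gf 40.1 q6 88.5 zax [ 0.002 -0.003 -1.   ]
```

Request:
{"name": "servo_tool", "arguments": {"moves": [{"fingers": 1, "slide": [0, 0, 0.001], "twist": 0.013}, {"fingers": 1, "slide": [0, 0, 0], "twist": 0.01}, {"fingers": 1, "slide": [0, 0, 0.001], "twist": 0.003}, {"fingers": 1, "slide": [0, 0, 0], "twist": 0.003}, {"fingers": 1, "slide": [0, 0, 0], "twist": 0.003}]}}

```text
clock: 16.5
tool_pos: [458.2, 8.0, 107.8]
tool_rot: [[0.955, -0.297, 0.002], [-0.297, -0.955, -0.003], [0.002, 0.002, -1.0]]
force: [3.1, -4.0, -2.5]
finger_gap: 0.142
grip_force: 40.1
```

Run:
```python
from h import *
st()
```

```text
t 16.5 pos [458.2   8.  107.8] a -17.29 F [ 3.1 -4.  -2.5] M [-0.759 -0.705  0.212] gap 13.3 gf 40.1 q6 94.2 zax [ 0.002 -0.003 -1.   ]
```

Request:
{"name": "servo_tool", "arguments": {"moves": [{"fingers": 1, "slide": [0, 0, 0.001], "twist": 0.009}, {"fingers": 1, "slide": [0, 0, 0], "twist": 0.006}, {"fingers": 1, "slide": [0, 0, 0], "twist": 0.003}, {"fingers": 1, "slide": [0, 0, 0], "twist": 0.003}, {"fingers": 1, "slide": [0, 0, 0], "twist": 0.003}]}}

```text
clock: 17.0
tool_pos: [458.2, 7.9, 107.6]
tool_rot: [[0.93, -0.368, 0.002], [-0.368, -0.93, -0.003], [0.003, 0.003, -1.0]]
force: [3.2, -4.9, -1.6]
finger_gap: 0.14
grip_force: 40.1
```

Run:
```python
from h import *
st()
```

```text
t 17.0 pos [458.2   7.9 107.6] a -21.6 F [ 3.2 -4.9 -1.6] M [-0.771 -0.578  0.213] gap 13.2 gf 40.1 q6 98.6 zax [ 0.002 -0.003 -1.   ]
```

Request:
{"name": "servo_tool", "arguments": {"moves": [{"fingers": 1, "slide": [0, 0, 0.001], "twist": 0.007}, {"fingers": 1, "slide": [0, 0, 0], "twist": 0.006}, {"fingers": 1, "slide": [0, 0, 0], "twist": 0.003}, {"fingers": 1, "slide": [0, 0, 0], "twist": 0.003}, {"fingers": 1, "slide": [0, 0, 0], "twist": 0.003}]}}

```text
clock: 17.5
tool_pos: [458.2, 7.8, 107.4]
tool_rot: [[0.902, -0.431, 0.001], [-0.431, -0.902, -0.004], [0.003, 0.003, -1.0]]
force: [2.5, -4.5, -1.2]
finger_gap: 0.143
grip_force: 40.2
```

Run:
```python
from h import *
st()
```

```text
t 17.5 pos [458.2   7.8 107.4] a -25.56 F [ 2.5 -4.5 -1.2] M [-0.868 -0.538  0.257] gap 13.5 gf 40.2 q6 102.5 zax [ 0.001 -0.004 -1.   ]
```

Request:
{"name": "servo_tool", "arguments": {"moves": [{"fingers": 1, "slide": [0, 0, 0.001], "twist": 0.003}, {"fingers": 1, "slide": [0, 0, 0], "twist": 0.003}, {"fingers": 1, "slide": [0, 0, 0], "twist": 0.003}, {"fingers": 1, "slide": [0, 0, 0], "twist": 0.003}, {"fingers": 1, "slide": [0, 0, 0], "twist": 0.003}]}}

```text
clock: 18.0
tool_pos: [458.2, 7.8, 107.3]
tool_rot: [[0.881, -0.473, 0.001], [-0.473, -0.881, -0.004], [0.003, 0.003, -1.0]]
force: [1.9, -5.0, -0.2]
finger_gap: 0.141
grip_force: 40.2
```

Run:
```python
from h import *
st()
```

```text
t 18.0 pos [458.2   7.8 107.3] a -28.25 F [ 1.9 -5.  -0.2] M [-0.932 -0.446  0.268] gap 13.2 gf 40.2 q6 105.2 zax [ 0.001 -0.004 -1.   ]
```

Request:
{"name": "servo_tool", "arguments": {"moves": [{"fingers": 1, "slide": [0, 0, 0.001], "twist": 0.003}, {"fingers": 1, "slide": [0, 0, 0], "twist": 0.003}, {"fingers": 1, "slide": [0, 0, 0], "twist": 0.003}, {"fingers": 1, "slide": [0, 0, 0], "twist": 0.003}, {"fingers": 1, "slide": [0, 0, 0], "twist": 0.003}]}}

```text
clock: 18.5
tool_pos: [458.1, 7.7, 107.1]
tool_rot: [[0.858, -0.514, 0.001], [-0.514, -0.858, -0.004], [0.003, 0.003, -1.0]]
force: [1.2, -5.7, 1.7]
finger_gap: 0.142
grip_force: 40.2
```

Run:
```python
from h import *
st()
```

```text
t 18.5 pos [458.1   7.7 107.1] a -30.94 F [ 1.2 -5.7  1.7] M [-1.013 -0.215  0.294] gap 13.3 gf 40.2 q6 107.9 zax [ 0.001 -0.004 -1.   ]
```

Request:
{"name": "servo_tool", "arguments": {"moves": [{"fingers": 1, "slide": [0, 0, 0], "twist": 0.002}, {"fingers": 1, "slide": [0, 0, 0], "twist": 0.002}, {"fingers": 1, "slide": [0, 0, 0], "twist": 0.002}, {"fingers": 1, "slide": [0, 0, 0], "twist": 0.002}, {"fingers": 1, "slide": [0, 0, 0], "twist": 0.002}]}}

```text
clock: 19.0
tool_pos: [458.1, 7.7, 107.1]
tool_rot: [[0.841, -0.541, 0.001], [-0.541, -0.841, -0.004], [0.003, 0.003, -1.0]]
force: [2.0, -5.2, -0.7]
finger_gap: 0.14
grip_force: 40.2
```

Run:
```python
from h import *
st()
```

```text
t 19.0 pos [458.1   7.7 107.1] a -32.74 F [ 2.  -5.2 -0.7] M [-0.98  -0.381  0.273] gap 13.2 gf 40.2 q6 109.7 zax [ 0.001 -0.004 -1.   ]
```

Request:
{"name": "servo_tool", "arguments": {"moves": [{"fingers": 1, "slide": [0, 0, 0], "twist": 0.003}, {"fingers": 1, "slide": [0, 0, 0], "twist": 0.002}, {"fingers": 1, "slide": [0, 0, 0], "twist": 0.002}, {"fingers": 1, "slide": [0, 0, 0], "twist": 0.002}, {"fingers": 1, "slide": [0, 0, 0], "twist": 0.002}]}}

```text
clock: 19.5
tool_pos: [458.0, 7.6, 107.0]
tool_rot: [[0.822, -0.569, 0.001], [-0.569, -0.822, -0.004], [0.003, 0.003, -1.0]]
force: [2.2, -4.7, 0.4]
finger_gap: 0.14
grip_force: 40.2
```

Run:
```python
from h import *
st()
```

```text
t 19.5 pos [458.    7.6 107. ] a -34.71 F [ 2.2 -4.7  0.4] M [-0.875 -0.447  0.34 ] gap 13.1 gf 40.2 q6 111.7 zax [ 0.001 -0.004 -1.   ]
```

Request:
{"name": "servo_tool", "arguments": {"moves": [{"fingers": 1, "slide": [0, 0, 0], "twist": 0.001}, {"fingers": 1, "slide": [0, 0, 0], "twist": 0.001}, {"fingers": 1, "slide": [0, 0, 0], "twist": 0.001}, {"fingers": 1, "slide": [0, 0, 0], "twist": 0.001}, {"fingers": 1, "slide": [0, 0, 0], "twist": 0.001}]}}

```text
clock: 20.0
tool_pos: [458.4, 7.6, 106.9]
tool_rot: [[0.813, -0.582, 0.002], [-0.582, -0.813, -0.004], [0.004, 0.002, -1.0]]
force: [3.7, -5.4, -2.6]
finger_gap: 0.14
grip_force: 40.4
```

Run:
```python
from h import *
st()
```

```text
t 20.0 pos [458.4   7.6 106.9] a -35.61 F [ 3.7 -5.4 -2.6] M [-1.056 -0.564  0.268] gap 13.2 gf 40.4 q6 112.6 zax [ 0.002 -0.004 -1.   ]
```

Request:
{"name": "servo_tool", "arguments": {"moves": [{"fingers": 0.4, "slide": [0, 0, 0], "twist": 0}, {"fingers": 0.2, "slide": [0, 0, 0], "twist": 0}, {"fingers": 0, "slide": [0, 0, 0], "twist": 0}, {"fingers": -0.1, "slide": [0, 0, -0.12], "twist": 0}, {"fingers": -0.1, "slide": [0, 0, -0.2], "twist": 0}]}}

```text
clock: 20.5
tool_pos: [454.3, 10.1, 183.3]
tool_rot: [[0.812, -0.584, -0.009], [-0.584, -0.812, 0.002], [-0.009, 0.004, -1.0]]
force: [1.5, -0.1, 0.7]
finger_gap: 0.527
grip_force: 0.0
```

Request:
{"name": "servo_tool", "arguments": {"moves": [{"fingers": -0.1, "slide": [0, 0, -0.15], "twist": 0}, {"fingers": -0.1, "slide": [0, 0, 0], "twist": 0}, {"fingers": -0.1, "slide": [0, 0, 0], "twist": 0}, {"fingers": -0.1, "slide": [0, 0, 0], "twist": 0}, {"fingers": -0.1, "slide": [0, 0, 0], "twist": 0}]}}

```text
clock: 21.0
tool_pos: [456.3, 9.6, 221.5]
tool_rot: [[0.812, -0.584, -0.004], [-0.584, -0.812, 0.001], [-0.003, 0.001, -1.0]]
force: [0.4, -0.8, 0.2]
finger_gap: 0.552
grip_force: 0.0
```

Run:
```python
from h import *
st()
a=bot.camera("side");b=bot.camera("top")
o=[cv2.resize(a[160:250,180:300],(400,300),interpolation=cv2.INTER_CUBIC),cv2.resize(b[100:175,240:335],(380,300),interpolation=cv2.INTER_CUBIC)]
cv2.imwrite("pics/s4c.png",np.hstack(o))
```

```text
t 21.0 pos [456.3   9.6 221.5] a -35.7 F [ 0.4 -0.8  0.2] M [ 0.107 -0.006  0.04 ] gap 51.9 gf 0.0 q6 112.6 zax [-0.004  0.001 -1.   ]
```

View pics/s4c.png

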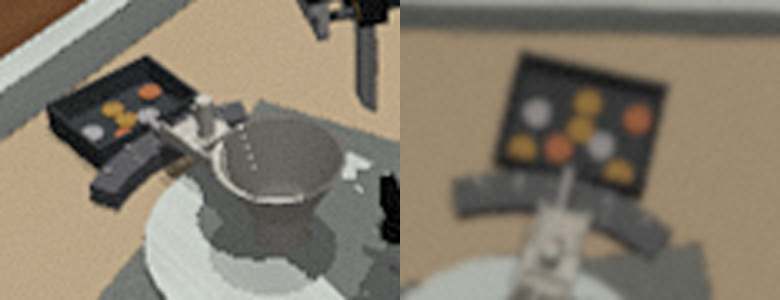

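The pointer still lies over the tall rib at (567,180), unchanged from before tightening. The gripper is clear of everything, so I hand in.

```bash
python3 -c "
from rig import bot
print(bot.hand_in())"
```

```text
the job is handed in; nothing more can be done
None
```

I slackened the knob, swung the funnel so its pointer lies over the largest bin's tall rib, retightened to an estimated 0.29–0.31 N m (single readings scattered by a few hundredths), let go of everything and handed in at about 21 s; no verdict was returned.

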